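# Line up the bar things by height

### The job

Line up the jar, the cocoa shaker, the steel jigger and the espresso cup on the four cork coasters, one upright in the middle of each (for the cup, its bowl in the middle), in order of height: the tallest on the coaster next to the counter bell, the shortest on the one next to the cream pot. Do not tip any of them over on the way, and leave the cream pot where it stands.

Things in the scene. Friction and masses are not known exactly. Their poses are not given: they have to be found in the camera images.
- powder_jar: The tallest of the four: round clear jar of beige powder with a grey ribbed cap, 122 mm high. Body 72 mm across; the fixed cap, from 98 mm up to the top, is 68 mm across and is the place to grip from above (fingertips about 100 mm above the underside). Origin: centre of the underside on its axis; z up.
- cocoa_shaker: Second tallest: light grey steel cocoa shaker with a domed mesh lid, 95 mm high. Body 57 mm across up to 68 mm, lid 62 mm across above that; grip from above with the fingertips about 60 mm above the underside. Origin: centre of the underside on its axis; z up.
- jigger: Third: plain steel double-ended measuring jigger standing upright, 75 mm high, 44 mm across at the top rim, narrower below; solid to the touch. Grip across the top rim from above (fingertips about 40 mm above the underside). Origin: centre of the underside on its axis; z up.
- espresso_cup: The shortest: off-white espresso cup standing mouth up, 55 mm high, bowl 59 mm across, with a handle. Origin at underside level, midway over bowl and handle: the bowl's axis is at x = 0, y = +11.5 mm in the cup's frame, the handle (14 mm thick) reaches to y = -42 mm. Grip the bowl from above along the cup's x axis, fingertips about 25 mm above the underside. Start yaw -0.9 to 0.9 rad.
- service_bell: Fixed domed steel counter bell on a black foot, 58 mm across, 49 mm high; stands off one end of the row of coasters, 110 mm from the centre of the end coaster. Marks the tall end of the row. Origin: centre of its underside.
- cream_pot: Loose tapered cream tub with a printed foil lid, 72 mm across, 72 mm high, 96 g; stands off the other end of the row, 110 mm from the centre of that end coaster. To be left alone. Origin: centre of its underside.
- coaster_1: Fixed round cork coaster, 86 mm across, 4 mm thick, lying on a thin black rubber mat (3 mm); number 1, the leftmost (+y), of four alike in a straight row, 110 mm apart. Origin: centre of its underside; its top is 4 mm higher, 7 mm above the table. The row runs along the coaster's y axis. Mind the fixed coffee grinder, 350 mm high, left of the work (x 0.29 to 0.49, y 0.21 to 0.35 m).
- coaster_2: Fixed round cork coaster, 86 mm across, 4 mm thick, lying on a thin black rubber mat (3 mm); number 2 of four alike in a straight row, 110 mm from centre to centre, numbered from the robot's left (+y) to its right. Origin: centre of its underside; its top is 4 mm higher, 7 mm above the table. The row runs along the coaster's y axis.
- coaster_3: Fixed round cork coaster, 86 mm across, 4 mm thick, lying on a thin black rubber mat (3 mm); number 3 of four alike in a straight row, 110 mm from centre to centre, numbered from the robot's left (+y) to its right. Origin: centre of its underside; its top is 4 mm higher, 7 mm above the table. The row runs along the coaster's y axis.
- coaster_4: Fixed round cork coaster, 86 mm across, 4 mm thick, lying on a thin black rubber mat (3 mm); number 4 of four alike in a straight row, 110 mm from centre to centre, numbered from the robot's left (+y) to its right. Origin: centre of its underside; its top is 4 mm higher, 7 mm above the table. The row runs along the coaster's y axis.
Not all that is in view belongs to the job. Leave any black or green look-alike of the cocoa_shaker alone.

How it is judged (in metres and radians):
At the end, for the whole second after the job is handed in: Counted from the bell: jar, shaker, jigger, cup, each released, at rest and upright (0.1 rad) on its coaster, its axis within 15 mm of the centre (cup: bowl axis, 14 mm along its x and y), underside within 4 mm of the coaster top; cream pot within 20 mm of its start (((horizontal distance between service_bell and coaster_1 below 0.15 m and horizontal distance between powder_jar and coaster_1 below 0.015 m and horizontal distance between cocoa_shaker and coaster_2 below 0.015 m and horizontal distance between jigger and coaster_3 below 0.015 m and x of coaster_4 in the frame of espresso_cup between -0.014 and 0.014 m and y of coaster_4 in the frame of espresso_cup between -0.0025 and 0.0255 m) or (horizontal distance between service_bell and coaster_4 below 0.15 m and horizontal distance between powder_jar and coaster_4 below 0.015 m and horizontal distance between cocoa_shaker and coaster_3 below 0.015 m and horizontal distance between jigger and coaster_2 below 0.015 m and x of coaster_1 in the frame of espresso_cup between -0.014 and 0.014 m and y of coaster_1 in the frame of espresso_cup between -0.0025 and 0.0255 m)) and angle between each of powder_jar, cocoa_shaker, jigger, espresso_cup's own z axis and vertical below 0.1 rad and height (world z) of powder_jar between 0.003 and 0.011 m and linear speed of each of powder_jar, cocoa_shaker, jigger, espresso_cup below 0.02 m/s and angular speed of each of powder_jar, cocoa_shaker, jigger, espresso_cup below 0.5 rad/s and height (world z) of cocoa_shaker between 0.003 and 0.011 m and height (world z) of jigger between 0.003 and 0.011 m and height (world z) of espresso_cup between 0.003 and 0.011 m and distance of cream_pot from where it was at the start of the episode below 0.02 m); the robot touches nothing.
It fails at once if one of the four things is tipped over (more than 0.6 rad) (angle between any of powder_jar, cocoa_shaker, jigger, espresso_cup's own z axis and vertical above 0.6 rad).
It fails at once if the cream pot is moved by more than 20 mm (distance of cream_pot from where it was at the start of the episode above 0.02 m).
It also fails if it takes over 106 s, if anything falls off the work surface, if the arm or the gripper's body presses on something with over 40 N, if the wrist force passes 120 N, or if a joint passes its speed limit or range.

### The arm

A 6-joint arm with a two-finger parallel gripper is mounted at the origin on the work surface; the furniture and walls round the work are solid. World frame = base frame: x ahead of the robot, y to its left, z up, the work surface at z = 0. Lengths are in m, angles in degrees, forces in N, time in s.
With the tool pointing down it reaches from about 0.4 to 0.825 m from the base axis. Payload 7 kg.
Tool frame: the origin (TCP) lies midway between the tips of the shut fingers; the grasp point (between the pads) lies 19 mm behind it; z points along the fingers, y is the line along which they close (so a half turn about z gives the same grasp; the last joint's range is limited). The gripper opens to 88 mm and grips with 3 to 60 N. Pads are 19 mm wide; open, the fingers measure 130 mm over their backs; the gripper's body (78 mm by 193 mm) begins 47 mm behind the grasp point.
Start: joints at [84.46, 20.546, 0.682, 0, -70.136, -16.507], TCP at [0.253, 0.626, 0.227] pointing down, gripper open.
Joint ranges: [-176.03, 176.03], [-82.01, 121.73], [-58.28, 71.71], [-173.87, 95.51], [-174.79, -0.11], [-173.66, 173.66]. Speed limits (degrees/s): [136.94, 136.94, 172.46, 180, 180, 180].

### API

Orientations are given as a 3x3 rotation matrix whose columns are the frame's x, y, z axes.
In Python, from rig import robot gives the robot as it stands. Calls block until the motion is done:
- robot.goto(position, orientation): joint-space move of the TCP to a pose.
- robot.servo_line(position, ori=None, speed=0.15): straight line of the TCP; ori=None keeps the orientation; speed is the mean speed in m/s.
- robot.movej(angles): joint-space move.
- robot.move_gripper(opening): opening from 0.0 (shut) to 1.0 (fully open); the grip force is fixed at half the most; returns when the fingers have stopped.
- robot.dwell(seconds).
- robot.ik(position, orientation): joint angles nearest the present ones, or None.
- robot.grab_frame(name): name is "side" or "top" or "wrist"; returns (picture, depth): 400x640x3 uint8, red, green, blue; 400x640 float32, m along the optical axis (not along the pixel's ray), 0 where there is no reading.
- robot.camera_info(name): a dict with "vfov" (degrees; the focal length in pixels is half the picture's height over the tangent of half this angle, whatever the lens; pixels are square), "cx", "cy" (the principal point, pixels), "view" (4x4, takes a point from world to camera coordinates); the wrist camera has in their place "T_tool_cam" (4x4, takes a point from camera to tool coordinates, whose origin is the TCP and whose axes are the flange's). Camera axes: x right, y down, z forward; pixel columns grow to the right and rows downward; lengths in m; the calibration is good to about 2 mm. The wrist camera is an equidistant fisheye: a pixel r from the principal point sees the ray r / f radians off the axis. A picture is of the moment at which its call begins: read the wrist's pose just before it. camera_info takes no time and is no camera call.
A pose or a line that the arm cannot do raises robot.Unreachable and nothing moves.
- robot.job_done(): hands the job in; it is judged then, once.
Readings, each from a call of its own:
- robot.read_t(): time.
- robot.read_qpos(): joint angles.
- robot.read_qvel(): joint speeds.
- robot.read_effort(): joint torques, N m.
- robot.read_position(): TCP position.
- robot.read_tcp_rot(): TCP orientation.
- robot.read_force(): force on the tool from outside, world axes, zero at the start.
- robot.read_ft_torque(): the same for the moment, N m.
- robot.read_grip_width(): opening from 0.0 (shut) to 1.0 (fully open).
- robot.read_finger_force(): force on a finger pad.
Only numpy, scipy, OpenCV 4.12 (cv2) and the standard library are available. Lean on these libraries where they do the work, as an engineer would, in place of code of your own. Each camera call takes 0.05 s, during which the arm holds its last target. There are 200 camera calls.

## Working session

There is one attempt and no reset: what is moved stays moved. The work goes in short steps, each a Python script; the robot and the scene stay as the last script left them, time stands still between calls to the robot, and variables do not carry over. Pictures are saved under pics/ and viewed, at most 14 in all, crops included, and the job is handed in when it is done.

```bash
ls && mkdir -p pics && python3 - <<'E'
from rig import robot
import cv2, numpy as np, json
for n in ("top","side"):
    im,d=robot.grab_frame(n); cv2.imwrite(f"pics/{n}0.png",im[:,:,::-1]); np.save(f"{n}_d.npy",d); np.save(f"{n}_im.npy",im)
    c=robot.camera_info(n); print(n,{k:(np.round(v,4).tolist() if k=="view" else v) for k,v in c.items()})
print(robot.camera_info("wrist"),robot.read_tcp_rot(),robot.read_t())
E
```

```text
pics
top {'vfov': 52.15716505320509, 'cx': 322.4713878502882, 'cy': 200.2703057745592, 'view': [[-0.0296, -0.9996, -0.0006, -0.0212], [-0.9927, 0.0295, -0.1173, 0.3697], [0.1172, -0.0029, -0.9931, 1.2093], [0.0, 0.0, 0.0, 1.0]]}
side {'vfov': 55.585916984597, 'cx': 312.7531400300105, 'cy': 207.02620201733663, 'view': [[0.9244, -0.3811, -0.0121, -0.3811], [-0.268, -0.6269, -0.7316, 0.1033], [0.2713, 0.6795, -0.6816, 1.0496], [0.0, 0.0, 0.0, 1.0]]}
{'vfov': 65.70646984690485, 'cx': 320.3717786633244, 'cy': 200.63867328349477, 'T_tool_cam': array([[ 1.28245802e-04, -9.68766723e-01, -2.47973830e-01,
         6.61850697e-02],
       [ 9.99999980e-01,  8.59954921e-05,  1.81213590e-04,
         2.93823832e-04],
       [-1.54229064e-04, -2.47973848e-01,  9.68766714e-01,
        -1.57878391e-01],
       [ 0.00000000e+00,  0.00000000e+00,  0.00000000e+00,
         1.00000000e+00]])} [[ 9.26817959e-01 -3.75510675e-01 -4.52230311e-04]
 [-3.75510929e-01 -9.26816864e-01 -1.42961650e-03]
 [ 1.17701578e-04  1.49481167e-03 -9.99998876e-01]] 0.1
```

View pics/top0.png

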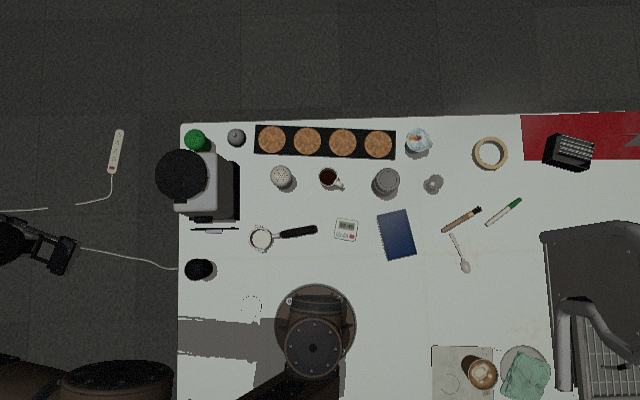

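View pics/side0.png

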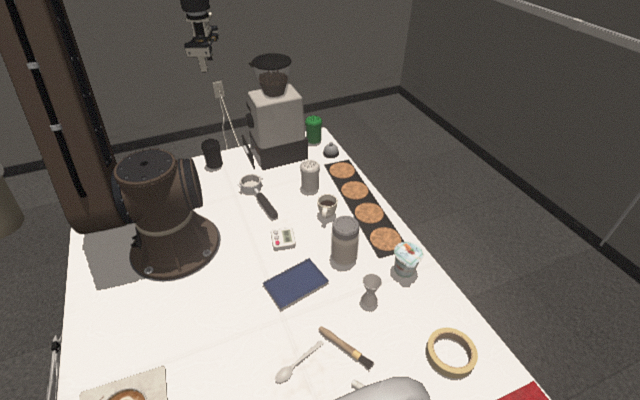

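Top view: the bell (236,137) is by coaster 1, and the coasters are at (272,140), (307,142), (343,143) and (378,145). The cream pot is at (418,140).

What could be mistaken for what:
- **Shaker:** grey (281,177), green look-alike (197,139), black look-alike (200,269). I choose the grey one.
- **Cup:** espresso cup (328,178), latte (481,372), portafilter (261,238). I choose (328,178).
- **Jar:** (386,182).
- **Jigger:** (433,183).

Next is a close crop to check these.

```bash
cat > h.py <<'E'
import numpy as np, cv2
from rig import robot
def pix2world(n,u,v,z,c=None):
    "point on plane world z"
    c=c or robot.camera_info(n); V=np.array(c["view"]); f=200/np.tan(np.radians(c["vfov"]/2))
    r=V[:3,:3].T@np.array([(u-c["cx"])/f,(v-c["cy"])/f,1]); o=-V[:3,:3].T@V[:3,3]
    return o+r*(z-o[2])/r[2]
def cloud(n,d):
    c=robot.camera_info(n); V=np.array(c["view"]); f=200/np.tan(np.radians(c["vfov"]/2))
    v,u=np.mgrid[:400,:640]; P=np.dstack([(u-c["cx"])/f*d,(v-c["cy"])/f*d,d])
    return (P-V[:3,3])@V[:3,:3]
E
python3 - <<'E'
from h import *
d=np.load("top_d.npy"); P=cloud("top",d)
for n,(u,v) in dict(c1=(272,140),c2=(307,142),c3=(343,143),c4=(378,145),bell=(236,137),pot=(418,140),shaker=(281,177),cup=(328,178),jar=(386,182),jig=(433,183)).items():
    w=P[v-16:v+17,u-16:u+17].reshape(-1,3); zm=w[:,2].max()
    t=w[w[:,2]>0.03] if n[0]!="c" or n=="cup" else w[:0]
    print(n,P[v,u].round(3),"top",zm.round(3),"mid",((t.max(0)+t.min(0))/2).round(3) if len(t) else "")
im=cv2.imread("pics/top0.png")[115:215,180:450]
cv2.imwrite("pics/crop0.png",cv2.resize(im,None,fx=2.96,fy=2.96,interpolation=cv2.INTER_CUBIC))
E
```

```text
c1 [0.564 0.119 0.007] top 1.244 mid 
c2 [0.554 0.01  0.008] top 1.244 mid 
c3 [ 0.547 -0.101  0.008] top 1.244 mid 
c4 [ 0.538 -0.209  0.007] top 1.244 mid 
bell [0.569 0.225 0.034] top 1.244 mid [0.409 0.109 0.637]
pot [ 0.533 -0.318  0.071] top 1.244 mid [ 0.396 -0.195  0.637]
shaker [0.431 0.085 0.092] top 1.244 mid [0.345 0.044 0.637]
cup [ 0.434 -0.051  0.033] top 1.244 mid [ 0.344 -0.058  0.637]
jar [ 0.404 -0.211  0.118] top 1.244 mid [ 0.334 -0.138  0.638]
jig [ 0.41  -0.365  0.034] top 1.244 mid [ 0.327 -0.206  0.637]
```

View pics/crop0.png

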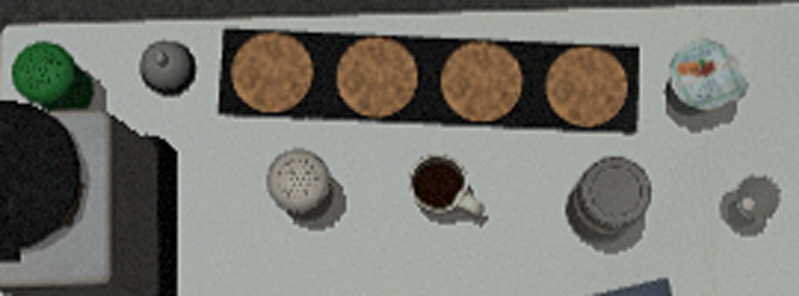

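The crop confirms the choice: pale perforated shaker at crop (300,182), cup at (438,184) with its handle to the lower right, jar cap at (613,194), jigger at (764,192). Next I raise the arm clear of the grinder, swing it over and look with the wrist camera.

```bash
python3 - <<'E'
from h import *
p=robot.read_position(); R=robot.read_tcp_rot()
for z in (.6,.55,.5,.45):
    print(z,robot.ik([p[0],p[1],z],R))
Rd=np.array([[1,0,0],[0,-1,0],[0,0,-1.]])
for yaw in (-90,0,90):
    a=np.radians(yaw); Rz=np.array([[np.cos(a),-np.sin(a),0],[np.sin(a),np.cos(a),0],[0,0,1]])
    for q in ([.45,-.13,.42],[.564,.119,.12],[.538,-.209,.05],[.405,-.211,.11],[.43,.085,.07]): print(yaw,q,robot.ik(q,Rz@Rd))
d=np.load("top_d.npy"); P=cloud("top",d); im=np.load("top_im.npy")
# coaster fits by colour
hsv=cv2.cvtColor(im,cv2.COLOR_RGB2HSV); m=((hsv[...,1]>70)&(hsv[...,0]<25)&(hsv[...,2]>70)).astype(np.uint8); m[:,:250]=0; m[:,400:]=0; m[:115]=0; m[165:]=0
n,l,s,c=cv2.connectedComponentsWithStats(m)
for i in range(1,n):
    if s[i,4]>200: print("coaster",c[i].round(1),s[i,2:],pix2world("top",*c[i],.007).round(4))
for nme,(u,v),z in (("jar",(387.1,180.5),.122),("shaker",(281.4,176.5),.085),("cup",(328,177.2),.055),("jig",(438,179.3),.075)): print(nme,pix2world("top",u,v,z).round(4))
E
```

```text
0.6 [ 8.44590516e+01  2.39832158e+01  5.36754247e+01 -2.06005947e-02
 -1.19776237e+02 -1.65251691e+01]
0.55 [ 8.44590518e+01  2.09347986e+01  4.21035645e+01 -1.91855336e-02
 -1.11252795e+02 -1.65218932e+01]
0.5 [ 8.44590518e+01  1.91292729e+01  3.29720020e+01 -1.84222667e-02
 -1.03926759e+02 -1.65193727e+01]
0.45 [ 8.44590519e+01  1.81376369e+01  2.52739343e+01 -1.80236537e-02
 -9.72203272e+01 -1.65172042e+01]
-90 [0.45, -0.13, 0.42] [  8.05861285  -3.45604535  -3.61237219   0.         -89.84367315
  -8.05861285]
-90 [0.564, 0.119, 0.12] [ 31.34972532  16.61359058 -20.1150946    0.         -53.27131482
 -31.34972532]
-90 [0.538, -0.209, 0.05] [ -1.82082883  21.41030801 -24.12139909   0.         -44.4682929
   1.82082883]
-90 [0.405, -0.211, 0.11] [ -2.68446881   6.52388298 -35.18647922   0.         -48.2896378
   2.68446881]
-90 [0.43, 0.085, 0.07] [ 37.13128003   8.19982457 -40.11265825   0.         -41.68751718
 -37.13128003]
0 [0.45, -0.13, 0.42] [ 139.71455068  -74.4430774    -3.61237219    0.         -160.8307052
  -49.71455068]
0 [0.564, 0.119, 0.12] [ 31.34972532  16.61359058 
[... 435 characters left out ...]
+01 -3.61237219e+00  2.54444375e-14
 -1.60830705e+02  4.02854493e+01]
90 [0.564, 0.119, 0.12] [ 31.34972532  16.61359058 -20.1150946    0.         -53.27131482
 148.65027468]
90 [0.538, -0.209, 0.05] None
90 [0.405, -0.211, 0.11] None
90 [0.43, 0.085, 0.07] [ 37.13128003   8.19982457 -40.11265825   0.         -41.68751718
 142.86871997]
coaster [271.5 139. ] [ 28  27 586] [0.5667 0.1203 0.007 ]
coaster [306.9 140.6] [ 27  28 583] [0.5586 0.0105 0.007 ]
coaster [342.3 142.1] [ 28  27 587] [ 0.5504 -0.0989  0.007 ]
coaster [377.7 143.8] [ 28  27 591] [ 0.5419 -0.2085  0.007 ]
jar [ 0.4071 -0.2132  0.122 ]
shaker [0.4338 0.0841 0.085 ]
cup [ 0.433  -0.0504  0.055 ]
jig [ 0.4139 -0.3685  0.075 ]
```

```bash
cat > kin.py <<'E'
import numpy as np
from scipy.spatial.transform import Rotation as Ro
def fk(q,p):
    "p: z1,a2,L,off,d,a3 -> elbow, wrist(end of forearm), j5 offset point, TCP, R(z)"
    j=np.radians(q); z1,a2,L,o,d,a3=p
    R1=Ro.from_euler('z',j[0]); R2=R1*Ro.from_euler('y',j[1]); S=np.array([0,0,z1])
    E=S+R2.apply([0,0,a2]); R3=R2*Ro.from_euler('y',-j[2]); W=E+R3.apply([L,0,a3])
    R4=R3*Ro.from_euler('x',-j[3]); O=W+R4.apply([0,o,0]); R5=R4*Ro.from_euler('y',-j[4])
    return E,W,O,O+R5.apply([d,0,0]),R5.apply([1,0,0])
E
python3 - <<'E'
from h import *; from kin import *
from scipy.optimize import least_squares
rng=np.random.default_rng(0); D=[]
Rd=np.diag([1,-1,-1.])
for i in range(60):
    a=rng.uniform(-.5,.5); r=rng.uniform(.45,.75); R=(Ro.from_euler('zxy',[rng.uniform(-2,2),rng.uniform(-.4,.4),rng.uniform(-.4,.4)])).as_matrix()@Rd
    p=np.array([r*np.cos(a),r*np.sin(a),rng.uniform(.05,.5)]); q=robot.ik(p,R)
    if q is not None: D.append((q,p,R[:,2]))
f=lambda x:np.concatenate([np.r_[fk(q,x)[3]-p,.3*(fk(q,x)[4]-z)] for q,p,z in D])
s=least_squares(f,[.245,.6,.54,-.15,.35,0]); print(len(D),s.x.round(4),abs(s.fun).max())
np.save("kinp.npy",s.x)
for q in ([ 37.13,8.2,-40.11,0,-41.69,52.87],[31.35,16.61,-20.1,0,-53.27,58.65]): print([x.round(3) for x in fk(q,s.x)])
# alternative branch search, tool down
for t in ([.434,.084,.06],[.5667,.1203,.107],[.5586,.0105,.067],[.433,-.05,.03]):
    print(t)
    S=set()
    for k in range(60):
        q0=np.r_[rng.uniform(-176,176),rng.uniform(-82,121),rng.uniform(-58,71),rng.uniform(-173,95),rng.uniform(-174,0)]
        g=least_squares(lambda q:np.r_[fk(q,s.x)[3]-t,.3*(fk(q,s.x)[4]-[0,0,-1])],q0,bounds=([-176,-82,-58.2,-173.8,-174.7],[176,121.7,71.7,95.5,-.11]))
        if g.cost<1e-10: S.add(tuple(g.x.round(0)))
    for q in S: print(q,[x.round(2).tolist() for x in fk(np.array(q),s.x)[:3]])
E
```

```text
58 [ 0.1988  0.6016  0.4636 -0.1918  0.378   0.    ] 1.3896905848298502e-10
[array([0.068, 0.052, 0.794]), array([0.314, 0.238, 0.448]), array([0.43 , 0.085, 0.448]), array([0.43 , 0.085, 0.07 ]), array([ 0.,  0., -1.])]
[array([0.147, 0.089, 0.775]), array([0.464, 0.283, 0.498]), array([0.564, 0.119, 0.498]), array([0.564, 0.119, 0.12 ]), array([ 0.,  0., -1.])]
[0.434, 0.084, 0.06]
(np.float64(37.0), np.float64(9.0), np.float64(-40.0), np.float64(-0.0), np.float64(-40.0)) [[0.08, 0.06, 0.79], [0.32, 0.24, 0.44], [0.43, 0.09, 0.44]]
[0.5667, 0.1203, 0.107]
(np.float64(31.0), np.float64(18.0), np.float64(-21.0), np.float64(0.0), np.float64(-52.0)) [[0.16, 0.1, 0.77], [0.47, 0.28, 0.48], [0.57, 0.12, 0.48]]
[0.5586, 0.0105, 0.067]
(np.float64(21.0), np.float64(19.0), np.float64(-26.0), np.float64(-0.0), np.float64(-46.0)) [[0.18, 0.07, 0.77], [0.49, 0.19, 0.44], [0.56, 0.01, 0.44]]
[0.433, -0.05, 0.03]
(np.float64(20.0), np.float64(12.0), np.float64(-43.0), np.float64(-0.0), np.float64(-35.0)) [[0.12, 0.04, 0.79], [0.37, 0.13, 0.41], [0.43, -0.05, 0.41]]
```

```bash
python3 - <<'E'
from h import *
from kin import *
P=np.vstack([cloud(n,np.load(n+"_d.npy"))[np.load(n+"_d.npy")>0].reshape(-1,3) for n in("top","side")])
xs=np.arange(.24,.56,.02); ys=np.arange(.14,.42,.02)
print("y:",ys.round(2))
for x in xs: print(x.round(2),[int(1000*w[:,2].max()) if len(w:=P[(abs(P[:,0]-x)<.012)&(abs(P[:,1]-y)<.012)&(P[:,2]<.6)]) else -1 for y in ys])
p=np.load("kinp.npy"); q=robot.read_qpos(); print([x.round(3).tolist() for x in fk(q,p)])
E
```

```text
y: [0.14 0.16 0.18 0.2  0.22 0.24 0.26 0.28 0.3  0.32 0.34 0.36 0.38 0.4 ]
0.24 [34, 33, 34, 30, 5, 4, 3, 3, 6, 3, 4, 6, 4, 3]
0.26 [32, 12, 34, 33, 4, 3, 4, 2, 5, 5, 4, 3, 3, 4]
0.28 [34, 34, 32, 32, 84, 85, 84, 88, 88, 83, 84, 67, 4, 3]
0.3 [33, 34, 31, 5, 84, 85, 203, 203, 189, 83, 84, 67, 3, 2]
0.32 [4, 3, 3, 4, 232, 241, 239, 241, 240, 242, 242, 85, 4, 5]
0.34 [4, 3, 5, 4, 237, 340, 348, 347, 348, 345, 242, -1, 4, 4]
0.36 [3, 5, 4, 4, 333, 346, 348, 348, 348, 348, 346, -1, -1, -1]
0.38 [3, 4, 4, 4, 345, 347, 349, 349, 350, 350, 347, -1, -1, -1]
0.4 [4, 4, 3, 4, 346, 348, 350, 351, 350, 350, 347, -1, -1, -1]
0.42 [4, 3, 2, 3, 346, 348, 349, 350, 350, 347, 347, -1, -1, -1]
0.44 [4, 4, 3, 6, 340, 346, 349, 350, 350, 347, 347, -1, -1, -1]
0.46 [4, 3, 4, 4, 240, 242, 346, 348, 346, 345, -1, -1, -1, -1]
0.48 [6, 4, 4, 3, 232, 241, 241, 239, 235, 235, -1, -1, -1, -1]
0.5 [4, 5, 4, 4, 3, 5, 5, 5, -1, -1, -1, -1, -1, -1]
0.52 [11, 5, 6, 5, 3, 5, 7, 5, 72, 92, 92, 87, -1, -1]
0.54 [11, 8, 6, 4, 28, 23, 4, 8, 87, 97, 98, 95, 1, 3]
0.56 [11, 13, 7, 32, 51, 51, 29, 3, 91, 99, 98, 95, 1, 2]
[[0.02, 0.211, 0.762], [0.063, 0.644, 0.604], [0.253, 0.626, 0.604], [0.253, 0.625, 0.226], [-0.0, -0.001, -1.0]]
```

```bash
cat >> h.py <<'E'
Rd=np.diag([1,-1,-1.])
def Rt(yaw):
    "tool down; yaw 0: closing axis along y, -90: along x"
    a=np.radians(yaw); return np.array([[np.cos(a),-np.sin(a),0],[np.sin(a),np.cos(a),0],[0,0,1]])@Rd
def wrist_shot():
    p,R=robot.read_position(),robot.read_tcp_rot(); im,d=robot.grab_frame("wrist")
    T=np.eye(4); T[:3,:3]=R; T[:3,3]=p; return im,d,T@robot.camera_info("wrist")["T_tool_cam"]
def wray(u,v,z,T):
    c=robot.camera_info("wrist"); f=200/np.tan(np.radians(c["vfov"]/2))
    x,y=u-c["cx"],v-c["cy"]; r=np.hypot(x,y)+1e-9; t=r/f
    w=T[:3,:3]@np.array([np.sin(t)*x/r,np.sin(t)*y/r,np.cos(t)]); o=T[:3,3]
    return o+w*(z-o[2])/w[2]
def wpix(P,T):
    c=robot.camera_info("wrist"); f=200/np.tan(np.radians(c["vfov"]/2))
    q=T[:3,:3].T@(np.asarray(P)-T[:3,3]); r=np.hypot(q[0],q[1]); t=np.arctan2(r,q[2])*f
    return np.array([c["cx"]+t*q[0]/r,c["cy"]+t*q[1]/r])
E
python3 - <<'E'
from h import *
p=robot.read_position(); robot.servo_line([p[0],p[1],.55],speed=.25)
q=np.array(robot.read_qpos()); q[0]=9; robot.movej(q)
print(robot.read_position(),robot.read_t())
robot.goto([.42,-.14,.30],Rt(0)); print(robot.read_qpos(),robot.read_position(),robot.read_t())
im,d,T=wrist_shot(); np.savez("w1.npz",im=im,d=d,T=T); cv2.imwrite("pics/w1.png",im[:,:,::-1])
for n in("top","side"):
    a,b=robot.grab_frame(n); np.save(f"{n}_d1.npy",b)
print(robot.read_force(),robot.read_t())
# arm housing around W axis
from kin import fk
E,W,O,_,_=fk(robot.read_qpos(),np.load("kinp.npy")); print(W,O)
for n in("top","side"):
    d=np.load(n+"_d1.npy"); P=cloud(n,d)[d>0]; ax=(O-W)/np.linalg.norm(O-W); r=P-W; s=r@ax; rad=np.linalg.norm(r-np.outer(s,ax),axis=1)
    up=r[:,2]
    for lo in np.arange(-.12,.2,.04):
        m=(s>lo)&(s<lo+.04)&(rad<.15); print(n,lo.round(2),m.sum(),"rad pct",np.percentile(rad[m],[5,50,95]).round(3) if m.sum()>5 else "", "z",(up[m].min().round(3),up[m].max().round(3)) if m.any() else "")
E
```

```text
[ 0.6687792  -0.08725766  0.54892559] 4.4417
[ 7.25506683e+00 -4.62345795e+00 -1.95963363e+01  1.80379229e-02
 -7.49615605e+01  8.27051424e+01] [ 0.42085026 -0.13988711  0.30068344] 5.9667
[ 0.31107554 -0.16895665  0.20840808] 6.1167
[0.39641403 0.05043877 0.67830694] [ 0.42062883 -0.13982653  0.67832876]
top -0.12 0 rad pct  z 
top -0.08 1639 rad pct [0.047 0.048 0.137] z (np.float64(-0.01), np.float64(0.069))
top -0.04 3549 rad pct [0.047 0.071 0.143] z (np.float64(0.019), np.float64(0.084))
top 0.0 3744 rad pct [0.047 0.074 0.143] z (np.float64(0.017), np.float64(0.084))
top 0.04 2358 rad pct [0.045 0.048 0.121] z (np.float64(-0.015), np.float64(0.061))
top 0.08 1961 rad pct [0.044 0.046 0.047] z (np.float64(-0.009), np.float64(0.048))
top 0.12 2254 rad pct [0.045 0.046 0.068] z (np.float64(-0.147), np.float64(0.065))
top 0.16 3040 rad pct [0.049 0.067 0.106] z (np.float64(-0.144), np.float64(0.067))
side -0.12 0 rad pct  z 
side -0.08 0 rad pct  z 
side -0.04 0 rad pct  z 
side 0.0 0 rad pct  z 
side 0.04 0 rad pct  z 
side 0.08 0 rad pct  z 
side 0.12 0 rad pct  z 
side 0.16 270 rad pct [0.088 0.116 0.146] z (np.float64(-0.144), np.float64(-0.071))
```

View pics/w1.png

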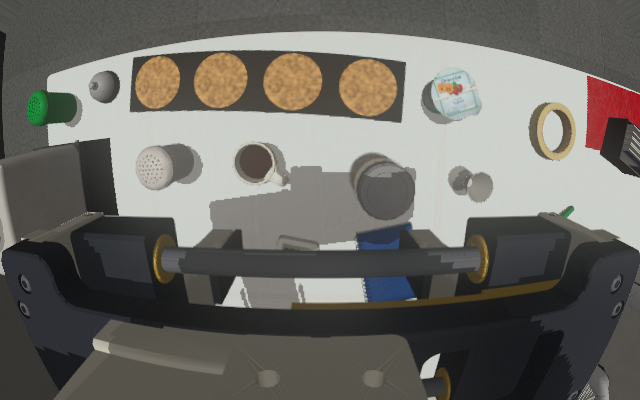

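The wrist view shows the shaker lid at (154,168), the cup mouth at (255,163) with its handle tip near (287,182), the jar cap at (385,190) and the jigger rim at (480,186). The coasters are at (157,82), (220,80), (292,82) and (368,87). I compare these with the top-camera positions.

```bash
python3 - <<'E'
from h import *
w=np.load("w1.npz"); T=w["T"]
for n,u,v,z,t in (("shaker",154,168,.088,[.4338,.0841]),("cup",255,163,.055,[.433,-.0504]),("handle",287,182,.035,0),("jar",386,190,.122,[.4071,-.2132]),("jig",480,186,.075,[.4139,-.3685]),("c1",157,82,.007,[.5667,.1203]),("c2",220,80,.007,[.5586,.0105]),("c3",292,82,.007,[.5504,-.0989]),("c4",368,87,.007,[.5419,-.2085])):
    print(n,wray(u,v,z,T).round(4),t)
im=w["im"][130:225,130:510].copy(); cv2.imwrite("pics/w1c.png",cv2.resize(im[:,:,::-1],None,fx=2.1,fy=2.1,interpolation=cv2.INTER_CUBIC))
# top depth clouds of rims
d=np.load("top_d.npy"); P=cloud("top",d).reshape(-1,3)
for n,c,zl,zh in (("shaker",(.434,.084),.070,.1),("jar",(.407,-.213),.115,.13),("jig",(.414,-.3685),.060,.085),("cup",(.433,-.05),.045,.06),("cup+handle",(.433,-.05),.015,.06)):
    k=P[(np.hypot(*(P[:,:2]-c).T)<.06)&(P[:,2]>zl)&(P[:,2]<zh)]
    print(n,len(k),k[:,:2].min(0).round(4),k[:,:2].max(0).round(4),((k.min(0)+k.max(0))/2).round(4),cv2.minEnclosingCircle(k[:,:2].astype(np.float32)))
E
```

```text
shaker [0.4374 0.0819 0.088 ] [0.4338, 0.0841]
cup [ 0.4356 -0.0532  0.055 ] [0.433, -0.0504]
handle [ 0.4057 -0.0935  0.035 ] 0
jar [ 0.4133 -0.2143  0.122 ] [0.4071, -0.2132]
jig [ 0.4099 -0.3617  0.075 ] [0.4139, -0.3685]
c1 [0.5654 0.118  0.007 ] [0.5667, 0.1203]
c2 [0.5569 0.009  0.007 ] [0.5586, 0.0105]
c3 [ 0.548  -0.0994  0.007 ] [0.5504, -0.0989]
c4 [ 0.5413 -0.2092  0.007 ] [0.5419, -0.2085]
shaker 362 [0.4067 0.0567] [0.466  0.1174] [0.4363 0.0871 0.0845] ((0.4368429183959961, 0.08698713034391403), 0.03098837472498417)
jar 446 [ 0.3778 -0.2476] [ 0.4432 -0.1822] [ 0.4105 -0.2149  0.1207] ((0.41045862436294556, -0.21495015919208527), 0.03409634903073311)
jig 87 [ 0.3882 -0.3833] [ 0.43 -0.34] [ 0.4091 -0.3617  0.0698] ((0.40837016701698303, -0.36169159412384033), 0.02185189537703991)
cup 138 [ 0.4038 -0.0914] [ 0.4642 -0.0207] [ 0.434  -0.0561  0.0514] ((0.4312867522239685, -0.05937371775507927), 0.0401727519929409)
cup+handle 369 [ 0.4012 -0.0946] [ 0.4642 -0.0207] [ 0.4327 -0.0577  0.038 ] ((0.43001872301101685, -0.05940121039748192), 0.04097338393330574)
```

View pics/w1c.png

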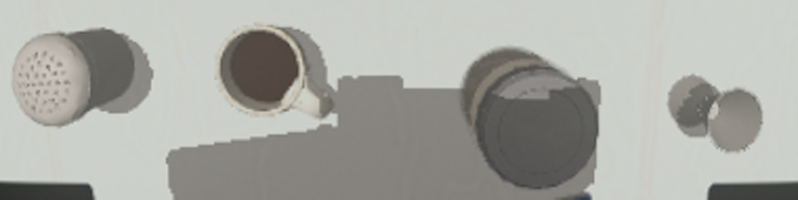

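The depth fits match the given sizes: lid radius 31.0 mm, cap 34.1 mm, jigger rim 21.9 mm, coaster spacing 110 mm. The wrist housing also clears the grinder. I start with the shaker and stop if the grip width looks wrong.

```bash
cat > pp.py <<'E'
from h import *
C={1:(.5660,.1193),2:(.5578,.0099),3:(.5495,-.0992),4:(.5416,-.2089)}
def pp(xy,g,dst,w,yaw=-90,lift=.15):
    "pick at xy with tips g above the underside, place on coaster dst; w expected width (m)"
    R=Rt(yaw); x,y=xy; X,Y=C[dst]
    robot.move_gripper(1.0)
    robot.goto([x,y,g+lift],R); robot.servo_line([x,y,g],speed=.12)
    robot.move_gripper(0.0); got=robot.read_grip_width()*.088
    print("width",round(got,4),"expected",w,"tcp",np.round(robot.read_position(),4),flush=True)
    if abs(got-w)>.012: raise SystemExit("grip wrong")
    robot.servo_line([x,y,g+lift],speed=.12); print("lifted",round(robot.read_grip_width()*.088,4),np.round(robot.read_force(),1))
    robot.goto([X,Y,g+lift],R); robot.dwell(.2); robot.servo_line([X,Y,g+.03],speed=.15); robot.servo_line([X,Y,g+.0085],speed=.04); robot.dwell(.2)
    print("down F",np.round(robot.read_force(),1),np.round(robot.read_position(),4))
    robot.move_gripper(1.0); robot.dwell(.2)
    robot.servo_line([X,Y,g+lift],speed=.15); print("t",robot.read_t(),"F",np.round(robot.read_force(),1))
E
python3 - <<'E'
from pp import *
pp((.4365,.0865),.060,2,.062)
a,b=robot.grab_frame("top"); np.save("top_d2.npy",b)
P=cloud("top",b).reshape(-1,3); k=P[(np.hypot(*(P[:,:2]-C[2]).T)<.05)&(P[:,2]>.075)&(P[:,2]<.11)]
print("placed",len(k),cv2.minEnclosingCircle(k[:,:2].astype(np.float32)),k[:,2].max())
E
```

```text
width 0.0603 expected 0.062 tcp [0.4366 0.0866 0.0601]
lifted 0.0603 [-0.   0.3 -2.2]
down F [ 0.  -0.2 -2.6] [0.558  0.01   0.0687]
t 16.1667 F [-0.2  0.7 -0.4]
placed 54 ((0.5781589150428772, 0.017727352678775787), 0.01848822645843029) 0.10420460404110903
```

The shaker is placed (gripper force dropped to zero). The gripper hid it in that frame, so I check it later. Next are the jigger and the cup.

```bash
python3 - <<'E'
from pp import *
pp((.4085,-.3617),.040,3,.044)
pp((.4347,-.0505),.025,4,.059,yaw=-125)
robot.goto([.43,-.12,.35],Rt(0))
im,d,T=wrist_shot(); np.savez("w2.npz",im=im,d=d,T=T); cv2.imwrite("pics/w2.png",im[:,:,::-1]); print(robot.read_t())
E
```

```text
width 0.0432 expected 0.044 tcp [ 0.4084 -0.3617  0.04  ]
lifted 0.0429 [ 0.3  0.5 -1.2]
down F [-0.2 -0.6 -1.7] [ 0.5497 -0.0992  0.0487]
t 26.8833 F [ 0.1 -0.3  0.2]
width 0.0564 expected 0.059 tcp [ 0.4349 -0.0505  0.0251]
lifted 0.0564 [-0.1 -0.2 -2.7]
down F [-0.3  0.5 -2.3] [ 0.5418 -0.2089  0.0337]
t 36.15 F [-0.5 -0.4 -0.2]
37.925
```

View pics/w2.png

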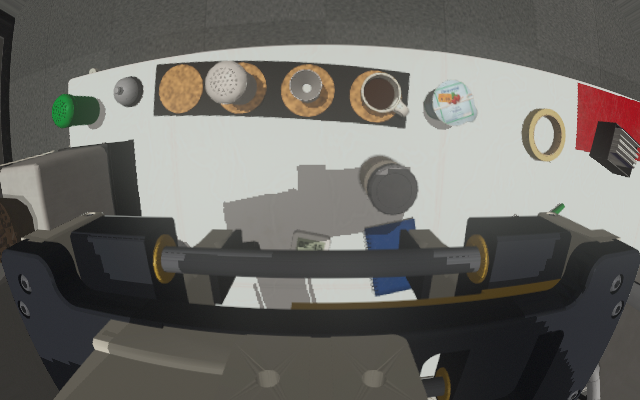

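The shaker (227,82), jigger (306,85) and cup (381,93) all stand upright on coasters 2 to 4. The pot (455,103) is untouched. The jar is next.

```bash
python3 - <<'E'
from pp import *
pp((.4105,-.215),.100,1,.068)
robot.goto([.40,-.25,.32],Rt(0))
im,d,T=wrist_shot(); cv2.imwrite("pics/w3.png",im[:,:,::-1])
a,b=robot.grab_frame("top"); cv2.imwrite("pics/top3.png",cv2.resize(a[100:220,180:450,::-1],None,fx=2.96,fy=2.96,interpolation=cv2.INTER_CUBIC)); print(robot.read_t())
P=cloud("top",b).reshape(-1,3); P0=cloud("top",np.load("top_d.npy")).reshape(-1,3)
def circ(P,c,zl,zh,r=.05):
    k=P[(np.hypot(*(P[:,:2]-c).T)<r)&(P[:,2]>zl)&(P[:,2]<zh)]
    return (len(k),((k.min(0)+k.max(0))/2)[:2].round(4),(k.max(0)-k.min(0))[:2].round(4),k[:,2].max().round(3)) if len(k) else None
for n,c,zl,zh in (("jar",1,.12,.14),("shaker",2,.077,.11),("jig",3,.068,.09),("cup",4,.055,.067)): print(n,C[c],circ(P,C[c],zl,zh))
print("pot",circ(P,(.533,-.318),.06,.08),circ(P0,(.533,-.318),.06,.08))
E
```

```text
width 0.0672 expected 0.068 tcp [ 0.4108 -0.2151  0.1003]
lifted 0.0669 [ 0.4 -0.5 -3.4]
down F [-0.3 -0.2 -3.3] [0.5661 0.1193 0.1086]
t 47.9583 F [-0.8 -0.4 -0.6]
50.0
jar (0.566, 0.1193) (445, array([0.5656, 0.1185]), array([0.0663, 0.0676]), np.float64(0.134))
shaker (0.5578, 0.0099) (46, array([0.5445, 0.0323]), array([0.0277, 0.0148]), np.float64(0.102))
jig (0.5495, -0.0992) None
cup (0.5416, -0.2089) (16, array([ 0.5254, -0.2089]), array([0.0207, 0.0503]), np.float64(0.064))
pot (2, array([ 0.5241, -0.2857]), array([0.0032, 0.0003]), np.float64(0.07)) (462, array([ 0.5333, -0.322 ]), array([0.0688, 0.0786]), np.float64(0.076))
```

View pics/top3.png

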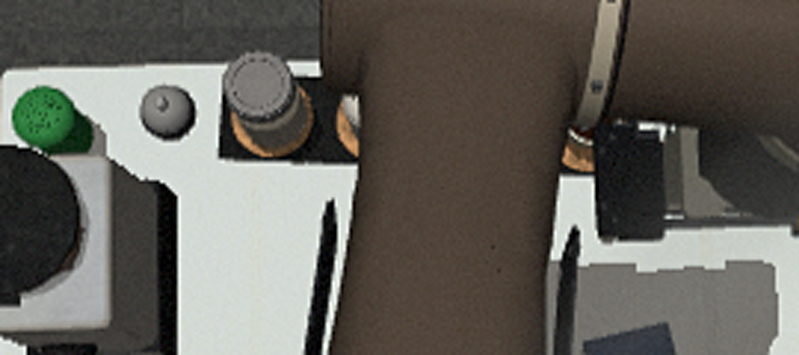

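The jar is centred on coaster 1 (fit 0.9 mm off), but the arm hides the rest. I swing it aside to verify the others.

```bash
python3 - <<'E'
from pp import *
robot.servo_line([.40,-.25,.45],speed=.2); q=np.array(robot.read_qpos()); q[0]-=50; robot.movej(q); robot.dwell(.3)
a,b=robot.grab_frame("top"); cv2.imwrite("pics/top4.png",cv2.resize(a[100:220,180:450,::-1],None,fx=2.96,fy=2.96,interpolation=cv2.INTER_CUBIC)); print(robot.read_t())
P=cloud("top",b).reshape(-1,3); P0=cloud("top",np.load("top_d.npy")).reshape(-1,3)
def circ(P,c,zl,zh,r=.05):
    k=P[(np.hypot(*(P[:,:2]-c).T)<r)&(P[:,2]>zl)&(P[:,2]<zh)]
    return (len(k),((k.min(0)+k.max(0))/2)[:2].round(4),(k.max(0)-k.min(0))[:2].round(4),k[:,2].max().round(3)) if len(k) else None
for n,c,zl,zh in (("jar",1,.12,.14),("shaker",2,.077,.11),("jig",3,.068,.09),("cup",4,.055,.067)): print(n,C[c],circ(P,C[c],zl,zh))
print("pot",circ(P,(.533,-.318),.06,.08),circ(P0,(.533,-.318),.06,.08))
E
```

```text
52.625
jar (0.566, 0.1193) (447, array([0.5653, 0.1183]), array([0.0665, 0.0676]), np.float64(0.134))
shaker (0.5578, 0.0099) (357, array([0.5569, 0.01  ]), array([0.0575, 0.0584]), np.float64(0.105))
jig (0.5495, -0.0992) (82, array([ 0.5492, -0.099 ]), array([0.0432, 0.044 ]), np.float64(0.084))
cup (0.5416, -0.2089) (128, array([ 0.5414, -0.2136]), array([0.0591, 0.0702]), np.float64(0.065))
pot (464, array([ 0.5335, -0.3218]), array([0.0677, 0.0772]), np.float64(0.076)) (462, array([ 0.5333, -0.322 ]), array([0.0688, 0.0786]), np.float64(0.076))
```

View pics/top4.png

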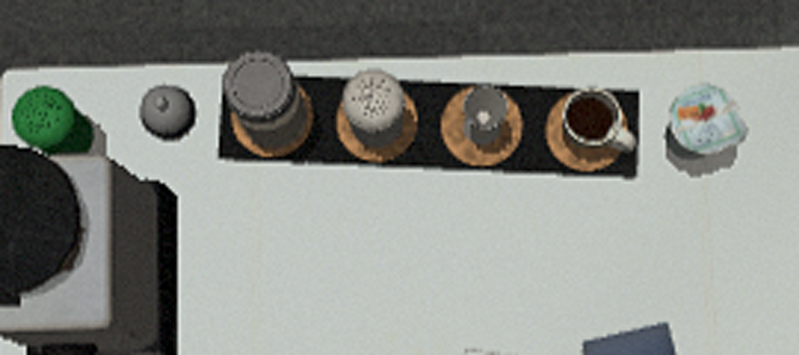

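From the bell: jar, shaker, jigger and cup, all upright and within 2 mm of their centres. The pot has not moved, so I hand in the job.

```bash
python3 -c "
from rig import robot
print(robot.job_done())"
```

```text
the job is handed in; nothing more can be done
None
```

I handed the job in at about 53 s: from the bell, the jar, shaker, jigger and cup stand upright on coasters 1 to 4, each measured within about 2 mm of centre. The cream pot has not moved; the handover call returned no verdict.

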